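# Level the slide-warming plate and set its thermostat

### The arm

A 6-joint arm with a two-finger parallel gripper is mounted at the origin on a cart in front of the work surface, level with it; the furniture and walls round the work are solid. World frame = base frame: x ahead of the robot, y to its left, z up, the work surface at z = 0. Lengths are in mm, angles in rad, forces in N, time in s.
With the tool pointing down it reaches from about 325 to 775 mm from the base axis. Payload 5.5 kg.
Tool frame: the origin (TCP) lies at the very end of the fingers, on their centre line; the grasp point (between the pads) lies 19 mm behind it (grasp_offset is the distance from the TCP to the grasp point, in mm); z points along the fingers, y is the line along which they close (so a half turn about z gives the same grasp; the last joint's range is limited). The gripper opens to 88 mm and grips with 3 to 60 N. Pads are 20 mm wide; open, the fingers measure 115 mm over their backs; the gripper's body (75 mm by 178 mm) begins 61 mm behind the grasp point.
Start: joints at [1.055, 0.091, 1.231, -0, 1.82, -0.057], TCP at [265.73, 537.963, 222.631] pointing down, gripper open.
Joint ranges: [-2.87, 2.87], [-0.86, 2.18], [0.17, 2.46], [-1.51, 4.65], [0.06, 2.69], [-2.65, 2.65]. Speed limits (rad/s): [2.57, 2.57, 3.01, 3.14, 3.14, 3.14].

### API

Orientations are given as a 3x3 rotation matrix whose columns are the frame's x, y, z axes.
In Python, from bench import get_state, grab_frame, camera_model, close_job, grasp_offset gives the robot as it stands.
- The arm moves only by the tool move_arm, never from a script. Its argument "motion" is a list of rows, each a list of 4 numbers: the shift along the tool's x, y, z normalised to -1 to 1, where 1 is 0.2 m, then the turn about the tool's z normalised to -1 to 1, where 1 is 90 degrees. A call has 1 to 5 rows; each row shifts and turns the commanded pose from where the row before left it, along the tool's axes as they then stand; what a row does not reach is not made up. A row lasts 1/8 s, in which the tool goes at most 62.5 mm and 10.7 degrees, less where a joint would pass 70% of its speed; a pose out of reach is approached as far as the arm can. A call with a number of a shift or a turn outside -1 to 1 is refused whole. A call with a gripper value outside its range is refused whole. "grip" is the gripper command: -1 is shut, 1 is fully open, values between are in proportion, set as the call begins (left out, the last holds). The fingers move at their own pace and stop on an object; "newtons" is the grip in N (left out, the last holds). Time passes only in rows, so rows that do not move let the fingers close. It gives the time, the measured TCP pose, the force, the opening and the grip force at its end, in the units of the state.
- get_state(): the state, without advancing time (a new reading comes with each control period).
- grab_frame(name): name is "side" or "top" or "wrist"; returns the picture (420x560x3 uint8, red, green, blue); there is no depth.
- camera_model(name): a dict with "fx", "fy", "cx", "cy" (pixels), "xyz" and "rotation" of the camera in the world. Camera axes: x right, y down, z forward; pixel columns grow to the right and rows downward; lengths in mm; the calibration is good to about 2 mm. A picture is of the moment at which its call begins: read the wrist's pose just before it. camera_model takes no time and is no camera call; for the wrist camera it gives the pose at the moment of the call.
- close_job(): hands the job in; it is judged then, once.
The state is a dict: "time": time; "joints": joint angles; "joint_velocities": joint speeds; "tau": joint torques, N m; "position": TCP position; "eef_rot": TCP orientation; "force": force on the tool from outside, world axes, zero at the start; "wrist_torque": the same for the moment, N m; "opening": finger opening in mm; "grasp_force": force on a finger pad.
Only numpy, scipy, OpenCV 4.12 (cv2) and the standard library are available. Lean on these libraries where they do the work, as an engineer would, in place of code of your own. Each camera call takes 0.05 s, during which the arm holds its last target. There are 200 camera calls.

### The job

Make the slide-warming plate ready for use: its hinged plate droops at the free edge, so push the taller of the two wooden wedges, thin end first, under that edge until the plate is level (its top flush with the side rails), and leave the wedge there. Then turn the thermostat dial until its pointer points at the raised metal tab on the scale. Do not disturb the flasks and the beaker standing round it.

Things in the scene. Friction and masses are not known exactly. Their poses are not given: they have to be found in the camera images.
- warmer: Fixed slide-warming unit. Frame: x across, y along it towards the plate's free edge, z up; origin at the plan centre of the plate, at worktop level give or take 2.5 mm (the unit's height on its feet varies, this z with it). Steel side rails, 8 mm wide at x = -93 and +93 mm, y -66 to +70 mm, tops 32 mm above the origin, a leg under each near y = 55; between them all is open below the plate.
- plate (a joint): Tilt of the hinged aluminium plate, rad: 0 = level, negative = free edge low. Unsupported it hangs on its stop at about -0.10; it swings up freely to 0.25. 170 mm wide, 10 mm thick, 0.4 to 0.9 kg, hinge line at unit y = -65 mm, 27 mm above the unit's origin. Level: underside 22 mm, top 32 mm above the unit's origin; hanging, the free edge is 14 mm lower.
- plate_edge (a point): Middle of the plate's rounded free edge (radius 5 mm), half-way through its thickness; at unit y = +75 mm when level.
- tall_wedge_mid (a point): Taller wooden wedge, loose, 115 x 40 mm, about 0.12 kg; the point is at its middle, 15 mm above its underside. Its x axis points to the thin end. The top ramps from 4 mm high at the thin end (x = +57.5 mm) to 30 mm at x = -27.5 mm; behind that the butt is flat, 30 mm high. Grasp the butt across its 40 mm width (its y). Pushed under the plate it stays where it is left.
- tall_wedge_tip (a point): Middle of the taller wedge's thin end, 2 mm above its underside.
- tall_wedge_butt (a point): Centre of the taller wedge's flat butt (30 mm long), 15 mm above its underside, 42.5 mm behind the wedge's middle.
- low_wedge_mid (a point): Lower wooden wedge, loose: same length, width and axes but only 15 mm high at the butt, too low to level the plate; the point is at its middle, 7.5 mm above its underside. The wedges' places are swapped at random.
- dial (a joint): Angle of the thermostat dial, rad, growing anticlockwise seen from above; 0 = pointer towards the unit's -x. Range -2.6 to 2.6, light friction (0.03 N m), stays where it is left. It stands on a white housing, 140 mm (x) by 76 mm (y), at unit y = -148 to -72 mm, top 50 mm above the unit's origin.
- dial_grip (a point): Middle of the dial's grip bar, on the dial's vertical axis (unit x = 0, y = -110 mm). The bar is 46 mm long (along this point's x), 12 mm thick, 20 mm high: 10 mm above and below this point. It stands on a round skirt of 48 mm diameter, whose foot on the housing is 16.5 mm below this point. The bar's -x end, with the white line, is the pointer.
- pointer_end (a point): The pointer end of the dial's bar, 23 mm from the dial's axis.
- mark_tab (a point): Centre of the raised metal tab (14 mm long radially, 5 mm wide, 4 mm high) on the housing's top, 41 mm from the dial's axis, x axis radial; its place round the scale varies. The pointer must point at it; it lies 0.5 to 1.4 rad anticlockwise of the pointer's start.
- flask_a_mid (a point): Steel flask, 34 mm diameter, 75 mm tall, loose; this point is half-way up. Either it or the beaker (at random) stands 50 to 75 mm in front of the plate's free edge, off-centre towards the unit's +x, and partly blocks the way in: the wedge must pass beside it, on its -x side, still under the plate. The other of the two stands behind the wedges.
- flask_b_mid (a point): A second steel flask of the same size, loose, beside the plate (unit +x); point half-way up.
- beaker_mid (a point): Glass beaker, 52 mm diameter, 66 mm tall, loose; point half-way up. It changes places with the first flask at random.
- stand_leg (a point): Half-way up the nearest leg of the tall fixed blue stand: 28 mm square, 262 mm tall. From it the stand's front runs away to the robot's right and ahead (direction x 0.5, y -0.87); the stand's table top is 266 mm high. Keep the gripper and wrist clear of it.
Mind the look-alikes: they are no part of the job. Leave any turquoise look-alike of the part that bears tall_wedge_mid alone.

How it is judged:
By the outcome, as a careful person would: the job done as asked, in the order asked, and still so for the second after the job is handed in, with the robot touching nothing.
It also fails if it takes over 48 s, if anything falls off the work surface, if the arm or the gripper's body presses on something with over 40 N, if the wrist force passes 120 N, or if a joint passes its speed limit or range.

## Working session

There is one attempt and no reset: what is moved stays moved. The work goes in short steps, Python scripts to look and compute and a tool call to move; the robot and the scene stay as the last step left them, time stands still between calls to the robot, and variables do not carry over. Pictures are saved under pics/ and viewed, at most 10 in all, crops included, and the job is handed in when it is done.

Besides the shell and the picture viewer there is one more tool, called after "Request:" by a JSON object that holds its "name" and its "arguments", one argument or row to a line. move_arm: Moves the arm, as the interface text tells. Scaled input: -1 to 1 covers 0.2 m each way for a shift and 90 degrees each way for a turn. Its arguments: {"type":"object","properties":{"motion":{"type":"array","items":{"type":"array","items":{"type":"number","minimum":-1,"maximum":1}}},"grip":{"type":"number"},"newtons":{"type":"number"}},"required":["motion"]}

```bash
mkdir -p pics
cat > h.py <<'E'
import numpy as np, cv2, json
from bench import *
def save(n,f): 
    im=grab_frame(n); cv2.imwrite(f,im[:,:,::-1]); return im
def ray(m,u,v):
    R=np.array(m["rotation"]); d=R@np.array([(u-m["cx"])/m["fx"],(v-m["cy"])/m["fy"],1]); return np.array(m["xyz"],float),d
def onz(m,u,v,z):
    o,d=ray(m,u,v); return o+d*(z-o[2])/d[2]
def proj(m,p):
    q=np.array(m["rotation"]).T@(np.array(p,float)-m["xyz"]); return m["fx"]*q[0]/q[2]+m["cx"],m["fy"]*q[1]/q[2]+m["cy"]
E
python3 - <<'E'
from h import *
s=get_state(); print(s["time"],s["position"],np.round(s["eef_rot"],3).tolist(),grasp_offset)
ims=[]
for n in("top","side"):
    m=camera_model(n); print(n,{k:np.round(v,3).tolist() for k,v in m.items()})
    save(n,f"pics/{n}0.png")
save("wrist","pics/w0.png")
E
```

```text
0.0 [265.56603389 537.69529199 221.52405291] [[-0.897, 0.443, -0.001], [0.443, 0.897, -0.002], [0.0, -0.002, -1.0]] 18.700000000000003
top {'fx': 475.017, 'fy': 475.017, 'cx': 275.069, 'cy': 206.529, 'xyz': [366.912, 169.381, 1247.845], 'rotation': [[-0.02, -0.992, 0.124], [-1.0, 0.019, -0.012], [0.009, -0.124, -0.992]]}
side {'fx': 545.969, 'fy': 545.969, 'cx': 283.107, 'cy': 208.878, 'xyz': [295.318, 1200.623, 984.538], 'rotation': [[-0.981, -0.114, 0.155], [-0.192, 0.629, -0.754], [-0.012, -0.769, -0.639]]}
```

View pics/top0.png

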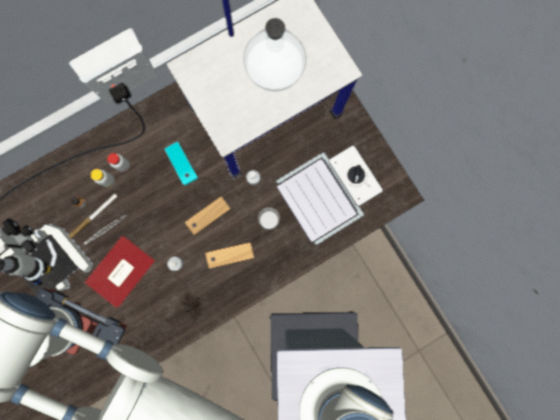

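View pics/side0.png

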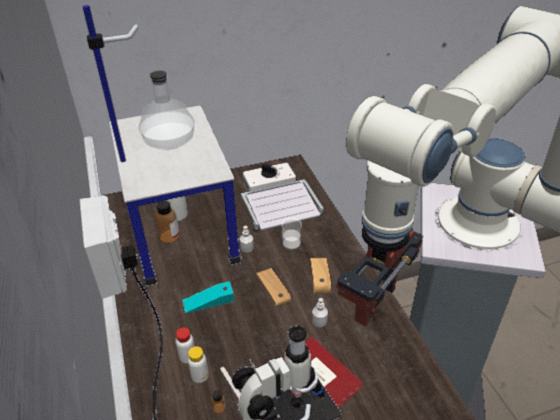

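Top picture: candidates for the tall wedge are wooden (208,215), wooden (229,256) and a turquoise look-alike at (180,163), which is to be left. Beaker (268,218) blocks, flask_a (175,264) is behind, flask_b is at (253,177), and the dial is at (356,175). The side view shows the wedges at (273,286) and (320,275). A close crop should show which is taller.

Run:
```python
from h import *
s=cv2.imread("pics/side0.png"); t=cv2.imread("pics/top0.png")
a=cv2.resize(s[225:335,220:360],(700,550)*1,interpolation=cv2.INTER_CUBIC)[:, :]
a=cv2.resize(s[250:330,250:345],(400,337),interpolation=cv2.INTER_CUBIC)
b=cv2.resize(t[145:225,310:405],(400,337),interpolation=cv2.INTER_CUBIC)
cv2.imwrite("pics/crop1.png",np.hstack([a,b]))
m=camera_model("top")
for n,p,z in [("w1",(208,215),15),("w2",(229,256),15),("beaker",(268,218),66),("fb",(253,177),75),("plate",(319,198),25),("dial",(356,175),75),("cL",(278,184),32),("cB",(318,242),32),("cR",(362,212),32),("cT",(325,154),32),("leg",(234,172),0)]:
    print(n,onz(m,*p,z).round(0))
hsv=cv2.cvtColor(t,cv2.COLOR_BGR2HSV)
mask=cv2.inRange(hsv,(8,80,110),(25,255,255)); mask[:, :150]=0
for c in cv2.findContours(mask,0,2)[0]:
    if cv2.contourArea(c)>150: print(cv2.minAreaRect(c),[onz(m,*p,12).round(0)[:2].tolist() for p in cv2.boxPoints(cv2.minAreaRect(c))])
w=cv2.imread("pics/w0.png")
```

```text
w1 [502. 330.  15.]
w2 [395. 276.  15.]
beaker [486. 174.  66.]
fb [589. 209.  75.]
plate [540.  40.  25.]
dial [590. -49.  75.]
cL [578. 146.  32.]
cB [426.  47.  32.]
cR [501. -69.  32.]
cT [655.  22.  32.]
leg [618. 262.   0.]
((229.0081787109375, 254.90982055664062), (17.693288803100586, 48.61359786987305), 76.75948333740234) [[407.0, 343.0], [433.0, 220.0], [389.0, 210.0], [363.0, 333.0]]
((206.93917846679688, 215.1148681640625), (17.088401794433594, 46.73155212402344), 54.462318420410156) [[486.0, 396.0], [556.0, 296.0], [519.0, 271.0], [449.0, 370.0]]
```

View pics/crop1.png

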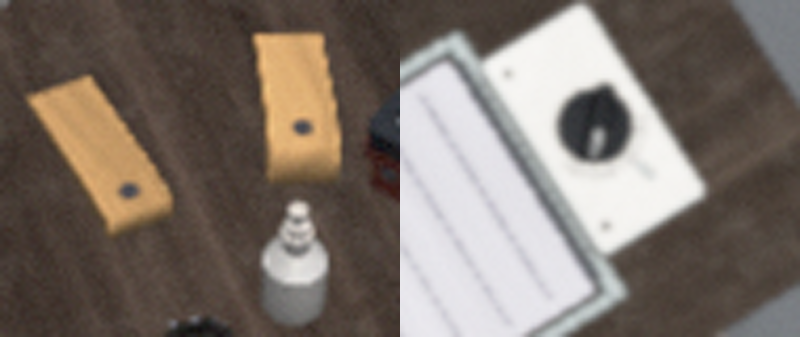

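View pics/w0.png

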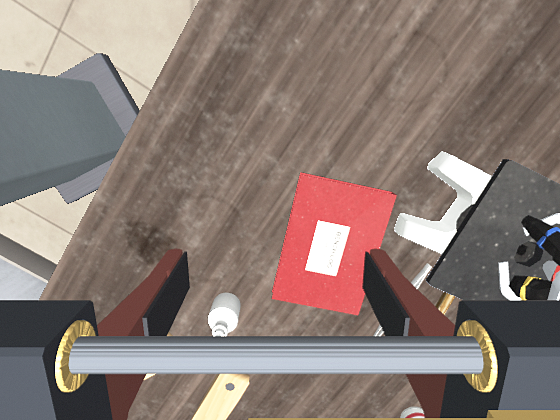

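The side crop shows the right-hand wedge (320,275) with the taller butt face. Its dot is nearest the flask, so the butt faces away from the plate. The top crop shows the dial with its white line pointing down-left; the tab is faint. I'll check the wedge heights by triangulating the dots.

```bash
cat >> h.py <<'E'
def tri(obs):
    A=np.zeros((3,3));b=np.zeros(3)
    for m,u,v in obs:
        o,d=ray(m,u,v);d=d/np.linalg.norm(d);P=np.eye(3)-np.outer(d,d);A+=P;b+=P@o
    x=np.linalg.solve(A,b); return x,[np.hypot(*(np.array(proj(m,x))-(u,v))) for m,u,v in obs]
def dots(im):
    hsv=cv2.cvtColor(im,cv2.COLOR_RGB2HSV); mk=cv2.inRange(hsv,(8,80,90),(25,255,255)); out=[]
    for c in cv2.findContours(mk,0,2)[0]:
        if cv2.contourArea(c)<250: continue
        f=np.zeros_like(mk);cv2.drawContours(f,[c],-1,255,-1); f=cv2.erode(f,np.ones((3,3)))
        g=im[:,:,0].astype(float); w=np.clip(np.median(g[f>0])*.8-g,0,None)*(f>0)
        v,u=np.nonzero(w); k=w[v,u]; out.append(((u*k).sum()/k.sum(),(v*k).sum()/k.sum(),cv2.contourArea(c),cv2.minAreaRect(c)[0]))
    return out
E
python3 - <<'E'
from h import *
r=lambda f:cv2.imread(f)[:,:,::-1].copy()
mt,ms=camera_model("top"),camera_model("side")
for d in dots(r("pics/top0.png")): print("t",np.round(d[:3],1),d[3])
for d in dots(r("pics/side0.png")): print("s",np.round(d[:3],1),d[3])
ts=[d for d in dots(r("pics/top0.png")) if 180<d[0]<260]; ss=[d for d in dots(r("pics/side0.png")) if 250<d[0]<340]
for a in ts:
  for b in ss: 
    x,e=tri([(mt,a[0],a[1]),(ms,b[0],b[1])]); print(x.round(1),np.round(e,1))
# tall wedge yaw: end corners already
E
```

```text
t [222.4 257.4 819.5] (229.2411651611328, 254.83529663085938)
t [195. 224. 798.] (206.94053649902344, 215.04324340820312)
s [280.9 296.3 633. ] (273.99658203125, 285.8891906738281)
s [321.9 287.2 587. ] (320.8587646484375, 274.7071838378906)
s [166.1 225.3 325.5] (166.81216430664062, 225.97702026367188)
[439.4 308.3 -50.4] [17.4 19. ]
[389.7 296.5 -17. ] [1. 1.]
[477.8 364.9   8.1] [0.9 1. ]
[428.2 357.1  54.5] [19.  20.8]
```

Run:
```python
from h import *
mt,ms=camera_model("top"),camera_model("side")
print(tri([(mt,213,259),(ms,321.7,280.2)]), tri([(mt,193.5,225),(ms,280.9,295.1)]))
print(onz(mt,175,264,75),onz(mt,213,259,30))
s=get_state(); m=camera_model("wrist"); R=np.array(s["eef_rot"])
print((R.T@(np.array(m["xyz"])-s["position"])).round(1),(R.T@np.array(m["rotation"])).round(3),m["fx"],m["cx"],m["cy"])
# shift to above (389,318,z150)
print(R.T@(np.array([392,320,150])-s["position"])/200)
```

```text
(array([387.10332005, 315.92191188,  28.68049733]), [np.float64(0.27558456927005115), np.float64(0.2964260519733924)]) (array([475.79129536, 367.66049776,  15.59670093]), [np.float64(0.4099468149349589), np.float64(0.456072368968997)])
[376.71986797 403.30183871  75.        ] [387.77771052 315.81750602  30.        ]
[  78.9   -0.7 -162.9] [[ 0.    -0.958 -0.287]
 [ 1.     0.     0.   ]
 [-0.    -0.287  0.958]] 354.8639772635307 275.6489386689194 211.66345601787157
[-1.04875785 -0.69569039  0.3598438 ]
```

Request:
{"name": "move_arm", "arguments": {
  "motion": [
    [-0.21, -0.139, 0.05, 0],
    [-0.21, -0.139, 0.05, 0],
    [-0.21, -0.139, 0.05, 0],
    [-0.21, -0.139, 0.05, 0],
    [-0.21, -0.139, 0.05, 0]
  ],
  "grip": 1
}}

```text
time: 0.78
position: [392.9, 318.8, 172.0]
eef_rot: [[-0.897, 0.443, -0.0], [0.443, 0.897, -0.0], [0.0, -0.0, -1.0]]
force: [0.1, 0.3, 0.1]
opening: 88.1
grasp_force: 0.0
```

Request:
{"name": "move_arm", "arguments": {
  "motion": [
    [0, 0, 0, 0.115],
    [0, 0, 0, 0.115],
    [0, 0, 0, 0.115],
    [0, 0, 0, 0.115],
    [0, 0, 0, 0.115]
  ]
}}

```text
time: 1.4
position: [392.3, 320.2, 172.3]
eef_rot: [[-0.201, 0.98, -0.001], [0.98, 0.201, -0.0], [-0.0, -0.001, -1.0]]
force: [-0.4, -0.0, 0.2]
opening: 88.0
grasp_force: 0.0
```

Run:
```python
from h import *
s=get_state(); print(s["time"],s["position"],np.round(s["eef_rot"],3).tolist()); m=camera_model("wrist"); im=save("wrist","pics/w1.png")
for d in dots(im): print(np.round(d[:3],1),d[3], onz(m,d[0],d[1],30))
hsv=cv2.cvtColor(im,cv2.COLOR_RGB2HSV)
```

```text
1.4 [392.32800164 320.21051537 172.27113603] [[-0.201, 0.98, -0.001], [0.98, 0.201, -0.0], [-0.0, -0.001, -1.0]]
[ nan  nan 733.] (403.5, 414.5) [nan nan nan]
[ 480.9  358.7 1268. ] (478.089599609375, 355.8323669433594) [632.1904353  195.72483798  30.        ]
[  70.   375.1 1063.5] (73.30321502685547, 355.5530700683594) [220.63797923  90.15662927  30.        ]
[  nan   nan 488.5] (253.41831970214844, 237.81878662109375) [nan nan nan]
[ 374.   162.6 4983.5] (390.0068054199219, 196.31126403808594) [468.5904756  367.67978371  30.        ]h.py:22: RuntimeWarning: invalid value encountered in scalar divide
  v,u=np.nonzero(w); k=w[v,u]; out.append(((u*k).sum()/k.sum(),(v*k).sum()/k.sum(),cv2.contourArea(c),cv2.minAreaRect(c)[0]))
```

View pics/w1.png

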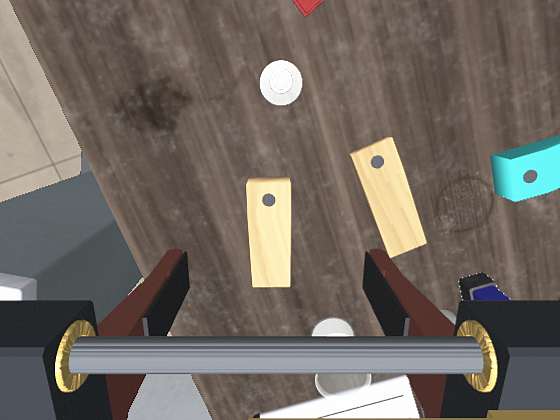

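The wrist view shows the tall wedge: butt edge about (269,179), dot (268,200), tip (271,287). The low wedge is to its right at (390,196), and the beaker is below at (333,330).

Run:
```python
from h import *
s=get_state(); m=camera_model("wrist"); R=np.array(s["eef_rot"])
d=onz(m,268.5,200,30); t=onz(m,271.5,286.5,3); b=onz(m,269,179.5,30)
print(d,t,b); x=t-b;x[2]=0; print(np.linalg.norm(x)); x/=np.linalg.norm(x); print(x, np.degrees(np.arctan2(-x[1],-x[0])))
butt=(t-100*x+b+15*x)/2; print(butt)
g=butt.copy(); g[2]=5
print("shift",R.T@(g-s["position"])/200, "turn deg of wedge vs tool x", np.degrees(np.arctan2(*(R.T@x)[[1,0]])))
print(onz(m,333,331,66), onz(m,280,80,75))
```

```text
[386.10021619 316.72005227  30.        ] [407.63163321 218.67049341   3.        ] [383.02824268 334.98890627  30.        ]
118.89196775008422
[ 0.20693905 -0.97835384  0.        ] 101.94303263064184
[386.53502844 318.40973792  16.5       ]
shift [-0.00278829 -0.02968164  0.83624616] turn deg of wedge vs tool x 179.26185934575605
[463.2111091  220.18435461  66.        ] [376.32530455 413.9806381   75.        ]
```

Request:
{"name": "move_arm", "arguments": {
  "motion": [
    [0, -0.03, 0.25, -0.008],
    [0, 0, 0.25, 0],
    [0, 0, 0.22, 0],
    [0, 0, 0.115, 0]
  ]
}}

```text
time: 1.95
position: [385.0, 318.0, 2.3]
eef_rot: [[-0.222, 0.975, -0.004], [0.975, 0.222, -0.003], [-0.002, -0.004, -1.0]]
force: [0.6, -0.4, 0.2]
opening: 88.0
grasp_force: 0.0
```

Request:
{"name": "move_arm", "arguments": {
  "motion": [
    [0, 0, 0, 0],
    [0, 0, 0, 0],
    [0, 0, 0, 0],
    [0, 0, 0, 0],
    [0, 0, 0, 0]
  ],
  "grip": -0.3,
  "newtons": 30
}}

```text
time: 2.58
position: [386.7, 319.2, 6.1]
eef_rot: [[-0.22, 0.976, 0.001], [0.976, 0.22, 0.0], [0.0, 0.001, -1.0]]
force: [-1.3, -0.4, 0.3]
opening: 41.3
grasp_force: 0.1
```

Request:
{"name": "move_arm", "arguments": {
  "motion": [
    [0, 0, 0, 0],
    [0, 0, 0, 0]
  ],
  "newtons": 30
}}

```text
time: 2.82
position: [386.7, 319.2, 6.0]
eef_rot: [[-0.22, 0.976, 0.0], [0.976, 0.22, 0.0], [0.0, 0.0, -1.0]]
force: [-0.4, -0.7, 2.1]
opening: 39.9
grasp_force: 29.9
```

Run:
```python
from h import *
r=lambda f:cv2.imread(f)
mt,ms=camera_model("top"),camera_model("side")
t=r("pics/top0.png"); hsv=cv2.cvtColor(t,cv2.COLOR_BGR2HSV)
mk=cv2.inRange(hsv,(0,0,140),(180,60,255)); roi=np.zeros_like(mk); roi[140:250,270:390]=255; mk&=roi
mk=cv2.morphologyEx(mk,cv2.MORPH_CLOSE,np.ones((3,3)))
for c in cv2.findContours(mk,0,2)[0]:
    if cv2.contourArea(c)>300:
        q=cv2.approxPolyDP(c,4,True)[:,0]; print("top",cv2.contourArea(c),q.tolist(),[onz(mt,*p,32)[:2].round(0).tolist() for p in q])
s=r("pics/side0.png"); hsv=cv2.cvtColor(s,cv2.COLOR_BGR2HSV)
mk=cv2.inRange(hsv,(0,0,120),(180,60,255)); roi=np.zeros_like(mk); roi[155:235,235:335]=255; mk&=roi
for c in cv2.findContours(mk,0,2)[0]:
    if cv2.contourArea(c)>300:
        q=cv2.approxPolyDP(c,3,True)[:,0]; print("side",cv2.contourArea(c),q.tolist(),[onz(ms,*p,32)[:2].round(0).tolist() for p in q])
cv2.imwrite("pics/crop2.png",np.hstack([cv2.resize(t[145:250,270:390],(400,350),interpolation=cv2.INTER_CUBIC),cv2.resize(s[155:260,225:345],(400,350),interpolation=cv2.INTER_CUBIC)]))
```

```text
top 410.0 [[389, 245], [380, 230], [355, 244], [358, 249]] [[414.0, -134.0], [453.0, -113.0], [419.0, -47.0], [406.0, -55.0]]
top 5897.5 [[354, 146], [330, 159], [322, 153], [277, 180], [315, 243], [361, 216], [359, 205], [382, 190]] [[675.0, -55.0], [642.0, 9.0], [658.0, 29.0], [588.0, 149.0], [423.0, 55.0], [490.0, -66.0], [519.0, -62.0], [557.0, -123.0]]
side 3298.5 [[286, 162], [272, 165], [277, 174], [271, 178], [262, 176], [261, 168], [243, 172], [250, 190], [241, 194], [254, 223], [261, 229], [294, 221], [301, 225], [301, 219], [319, 215], [306, 186], [322, 209], [306, 181], [294, 180]] [[560.0, -144.0], [599.0, -121.0], [575.0, -78.0], [588.0, -56.0], [616.0, -61.0], [628.0, -100.0], [677.0, -71.0], [635.0, 11.0], [656.0, 33.0], [591.0, 148.0], [567.0, 168.0], [488.0, 121.0], [467.0, 134.0], [471.0, 110.0], [426.0, 85.0], [481.0, -36.0], [422.0, 59.0], [485.0, -60.0], [520.0, -58.0]]
side 770.0 [[302, 155], [334, 203], [334, 155]] [[519.0, -190.0], [393.0, 27.0], [421.0, -207.0]]
side 319.5 [[235, 166], [293, 155], [235, 155]] [[708.0, -96.0], [546.0, -185.0], [723.0, -154.0]]
```

View pics/crop2.png

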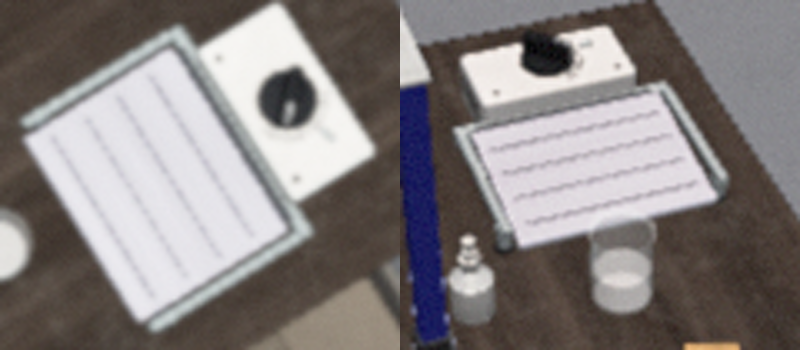

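The crop gives rail back corners at top px (323.4,153.4) and (363.6,213.4), front rail ends at (276.6,181) and (315,243.4), and a faint metal tab right-below the dial at about (368,184).

```bash
cat >> h.py <<'E'
def fit(U,W):
    U=np.array(U,float);W=np.array(W,float);a=U-U.mean(0);b=W-W.mean(0)
    th=np.arctan2((a[:,0]*b[:,1]-a[:,1]*b[:,0]).sum(),(a*b).sum()); c,s=np.cos(th),np.sin(th);R=np.array([[c,-s],[s,c]])
    t=W.mean(0)-R@U.mean(0); return th,t,(U@R.T+t-W)
E
python3 - <<'E'
from h import *
mt,ms=camera_model("top"),camera_model("side")
U=[(97,-66),(-97,-66),(97,70),(-97,70),(70,-148),(-70,-148)]
px=[(323.4,153.4),(363.6,213.4),(276.6,181),(315,243.4),(353.4,145.6),(382.5,190.6)]
z=[32]*4+[50]*2
W=[onz(mt,*p,h)[:2] for p,h in zip(px,z)]
th,t,e=fit(U,W); print(th,np.degrees(th),t,e.round(1).tolist())
# side: crop px scale 3.333 origin (225,155)
ps=[(456/3.333+225,128/3.333+155),(664/3.333+225,85/3.333+155)]
for i in (0,1): print(tri([(mt,*px[i]),(ms,*ps[i])]))
c,s_=np.cos(th),np.sin(th);R=np.array([[c,-s_],[s_,c]])
cu=lambda p:(R.T@(np.array(p)[:2]-t)).round(0)
# beaker: rim top px and side px (base center)
print("beaker", cu(onz(mt,268,218,66)), cu(onz(ms,222*0+225+622/3.333,155+235/3.333,66)), cu(onz(ms,225+622/3.333,155+298/3.333,2)))
for y in (190,75):
  mid=R@np.array([-52,y])+t; g=R@np.array([-52,y+42.5])+t; print(y,mid,g)
st=get_state(); T=np.array(st["eef_rot"]); 
ux=R@[1,0]; print("tool y angle",np.degrees(np.arctan2(T[1,1],T[0,1])))
E
```

```text
0.5296577359658675 30.347152857298717 [540.09280004  39.23556226] [[0.3, 5.6], [-7.1, 6.1], [2.6, -1.1], [-1.1, -4.3], [3.5, -2.6], [1.8, -3.6]]
(array([466.28729394,  73.44866883, 171.0730296 ]), [np.float64(68.80921209960354), np.float64(61.25740611886354)])
(array([322.53732715,  -7.25496141, 163.57844422]), [np.float64(72.31545533099626), np.float64(63.459377616337115)])
beaker [ 22. 143.] [-264.  252.] [-271.  257.]
190 [399.22261694 176.92939477] [377.75000178 213.60604672]
75 [457.32498737  77.6866895 ] [435.85237221 114.36334145]
tool y angle 12.687854348493653
```

Request:
{"name": "move_arm", "arguments": {
  "motion": [
    [0, 0, -0.1, 0],
    [-0.17, -0.057, 0, 0],
    [-0.17, -0.057, 0, 0],
    [-0.168, -0.056, 0, 0],
    [0, 0, 0, -0.1]
  ]
}}

```text
time: 3.45
position: [375.3, 210.6, 25.1]
eef_rot: [[-0.37, 0.929, -0.001], [0.929, 0.37, -0.001], [-0.001, -0.001, -1.0]]
force: [0.4, -0.2, -0.9]
opening: 39.8
grasp_force: 29.9
```

Request:
{"name": "move_arm", "arguments": {
  "motion": [
    [0, 0, 0, -0.096],
    [0, 0, 0, 0],
    [0, 0, 0, 0]
  ]
}}

```text
time: 3.82
position: [375.6, 212.5, 25.4]
eef_rot: [[-0.502, 0.865, -0.0], [0.865, 0.502, -0.0], [0.0, -0.0, -1.0]]
force: [-0.5, -0.8, -0.2]
opening: 40.0
grasp_force: 29.9
```

Run:
```python
from h import *
s=get_state(); print(s["position"],np.round(s["eef_rot"],3).tolist())
a=save("wrist","pics/w2.png"); b=save("side","pics/s2.png")
cv2.imwrite("pics/c3.png",np.hstack([cv2.resize(a,(400,300)),cv2.resize(b[150:255,225:365],(400,300),interpolation=cv2.INTER_CUBIC)]))
```

```text
[375.56919274 212.49435919  25.37981035] [[-0.502, 0.865, -0.0], [0.865, 0.502, -0.0], [0.0, -0.0, -1.0]]
```

View pics/c3.png

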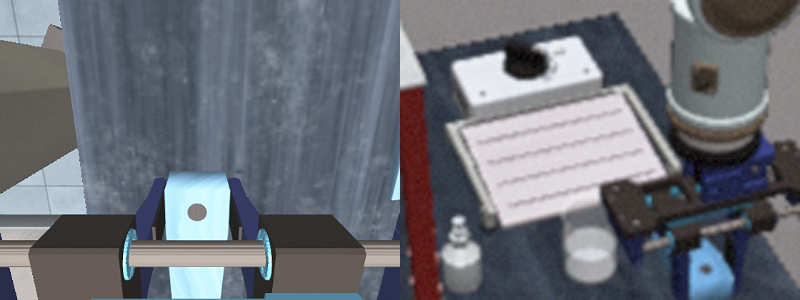

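Request:
{"name": "move_arm", "arguments": {
  "motion": [
    [0, 0, 0.096, 0],
    [-0.16, 0, 0, 0],
    [-0.16, 0, 0, 0],
    [0, 0, 0, 0]
  ]
}}

```text
time: 4.42
position: [408.6, 156.1, 6.3]
eef_rot: [[-0.502, 0.865, -0.0], [0.865, 0.502, -0.0], [-0.0, -0.0, -1.0]]
force: [-0.0, -0.0, -0.6]
opening: 39.8
grasp_force: 30.0
```

Request:
{"name": "move_arm", "arguments": {
  "motion": [
    [-0.05, 0, 0, 0],
    [-0.05, 0, 0, 0],
    [-0.05, 0, 0, 0],
    [-0.05, 0, 0, 0],
    [0, 0, 0, 0]
  ]
}}

```text
time: 5.05
position: [427.7, 123.2, 5.8]
eef_rot: [[-0.505, 0.863, -0.001], [0.863, 0.505, 0.001], [0.001, -0.001, -1.0]]
force: [-1.4, 2.0, -4.2]
opening: 39.4
grasp_force: 30.0
```

Run:
```python
from h import *
s=get_state(); print(s["time"],s["position"],s["force"],np.round(s["eef_rot"],3).tolist())
b=save("side","pics/s3.png");a=save("top","pics/t3.png")
b=cv2.imread("pics/s3.png");a=cv2.imread("pics/t3.png")
cv2.imwrite("pics/c4.png",np.hstack([cv2.resize(a[135:250,250:390],(400,329),interpolation=cv2.INTER_CUBIC),cv2.resize(b[155:260,225:345],(400,329),interpolation=cv2.INTER_CUBIC)]))
```

```text
5.05 [427.66788324 123.19717602   5.79677739] [-1.40761326  1.95267835 -4.23594135] [[-0.505, 0.863, -0.001], [0.863, 0.505, 0.001], [0.001, -0.001, -1.0]]
```

View pics/c4.png

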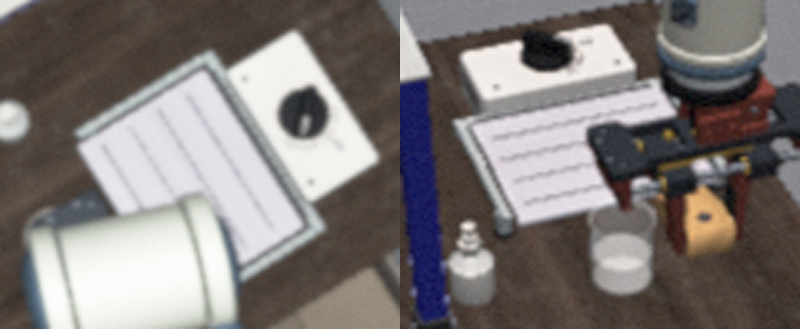

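Request:
{"name": "move_arm", "arguments": {
  "motion": [
    [-0.01, 0, 0, 0],
    [-0.01, 0, 0, 0],
    [0, 0, 0, 0]
  ]
}}

```text
time: 5.52
position: [429.5, 119.8, 5.9]
eef_rot: [[-0.505, 0.863, -0.002], [0.863, 0.505, 0.001], [0.001, -0.001, -1.0]]
force: [-3.4, 5.3, -4.7]
opening: 39.9
grasp_force: 30.0
```

Request:
{"name": "move_arm", "arguments": {
  "motion": [
    [0, 0, 0, 0],
    [0, 0, 0, 0],
    [0, 0, 0, 0]
  ],
  "grip": 0.14
}}

```text
time: 5.9
position: [431.0, 119.1, 7.2]
eef_rot: [[-0.505, 0.863, 0.002], [0.863, 0.505, -0.0], [-0.001, 0.001, -1.0]]
force: [-0.4, -0.7, -0.4]
opening: 50.0
grasp_force: 0.0
```

Request:
{"name": "move_arm", "arguments": {
  "motion": [
    [0, 0, -0.05, 0],
    [0, 0, -0.2, 0],
    [0, 0, -0.25, 0],
    [0, 0, -0.1, 0],
    [0, 0, 0, 0]
  ]
}}

```text
time: 6.52
position: [431.1, 119.4, 128.0]
eef_rot: [[-0.505, 0.863, 0.003], [0.863, 0.505, 0.001], [-0.001, 0.003, -1.0]]
force: [0.6, -0.3, -0.9]
opening: 49.8
grasp_force: 0.0
```

Run:
```python
from h import *
s=get_state(); print(s["time"],s["position"],s["opening"])
a=save("wrist","pics/w4.png")
```

```text
6.525 [431.13346669 119.394326   127.95715916] 49.83431030949115
```

View pics/w4.png

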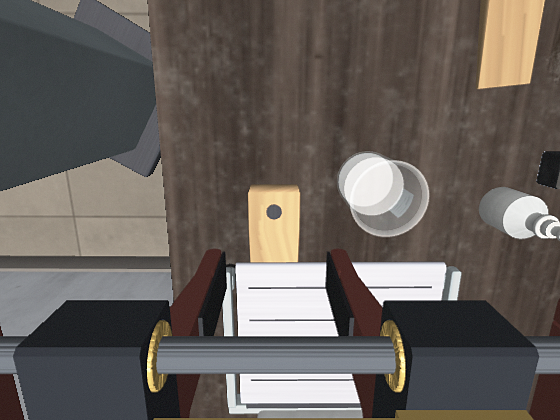

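Wrist view: the wedge at (274,225) sits under the free edge (row 263), left of the beaker (390,195), which is untouched. Rail front ends are at (228,264) and (456,268). I'll gauge the level by touching the rail top and the plate top with closed fingers.

Request:
{"name": "move_arm", "arguments": {
  "motion": [
    [-0.2, -0.115, 0, 0],
    [-0.196, -0.112, 0, 0],
    [0, 0, 0.2, 0],
    [0, 0, 0.2, 0],
    [0, 0, 0, 0]
  ],
  "grip": -1,
  "newtons": 10
}}

```text
time: 7.2
position: [427.3, 27.9, 41.0]
eef_rot: [[-0.505, 0.863, -0.011], [0.863, 0.505, 0.0], [0.005, -0.009, -1.0]]
force: [-0.4, 0.0, 0.2]
opening: 3.8
grasp_force: 0.0
```

Request:
{"name": "move_arm", "arguments": {
  "motion": [
    [0, 0, 0.03, 0],
    [0, 0, 0.01, 0],
    [0, 0, 0, 0]
  ]
}}

```text
time: 7.58
position: [431.6, 28.1, 39.4]
eef_rot: [[-0.505, 0.863, 0.002], [0.863, 0.505, -0.0], [-0.001, 0.001, -1.0]]
force: [0.5, 1.1, 0.2]
opening: 0.6
grasp_force: 0.0
```

Run:
```python
from h import *
s=get_state(); p=np.array(s["position"]);th=.5297;t=[540.1,39.2];c,q=np.cos(th),np.sin(th)
print(p,np.array([[c,q],[-q,c]])@(p[:2]-t),s["force"],s["opening"])
```

```text
[431.62877722  28.1173108   39.40892136] [-99.20598448  45.24383731] [0.54976749 1.05707044 0.21465589] 0.6230877229791032
```

Request:
{"name": "move_arm", "arguments": {
  "motion": [
    [0, 0, 0.01, 0],
    [0, 0, 0.01, 0],
    [0, 0, 0, 0]
  ]
}}

```text
time: 7.95
position: [430.9, 28.0, 34.3]
eef_rot: [[-0.505, 0.863, -0.0], [0.863, 0.505, 0.0], [0.0, -0.0, -1.0]]
force: [1.1, 0.3, -0.3]
opening: 0.5
grasp_force: 0.0
```

Request:
{"name": "move_arm", "arguments": {
  "motion": [
    [0, 0, 0.005, 0],
    [0, 0, 0, 0]
  ]
}}

```text
time: 8.2
position: [431.0, 28.0, 33.4]
eef_rot: [[-0.505, 0.863, -0.0], [0.863, 0.505, -0.0], [0.0, -0.0, -1.0]]
force: [0.4, 0.3, 0.4]
opening: 0.5
grasp_force: 0.0
```

Request:
{"name": "move_arm", "arguments": {
  "motion": [
    [0, 0, 0.005, 0],
    [0, 0, 0, 0]
  ]
}}

```text
time: 8.45
position: [431.1, 28.0, 32.6]
eef_rot: [[-0.505, 0.863, 0.0], [0.863, 0.505, -0.0], [-0.0, 0.0, -1.0]]
force: [0.9, 1.3, 0.6]
opening: 0.2
grasp_force: 0.5
```

Request:
{"name": "move_arm", "arguments": {
  "motion": [
    [0, 0, 0.005, 0],
    [0, 0, 0, 0]
  ]
}}

```text
time: 8.7
position: [431.2, 28.0, 32.4]
eef_rot: [[-0.505, 0.863, 0.001], [0.863, 0.505, -0.0], [-0.0, 0.0, -1.0]]
force: [-3.3, 0.0, 5.8]
opening: 0.1
grasp_force: 3.2
```

Request:
{"name": "move_arm", "arguments": {
  "motion": [
    [0, 0, 0.005, 0],
    [0, 0, 0, 0]
  ]
}}

```text
time: 8.95
position: [431.3, 28.0, 32.3]
eef_rot: [[-0.505, 0.863, 0.001], [0.863, 0.505, -0.0], [-0.001, 0.001, -1.0]]
force: [-5.0, 0.2, 11.7]
opening: 0.4
grasp_force: 5.8
```

Request:
{"name": "move_arm", "arguments": {
  "motion": [
    [0, 0, -0.06, 0],
    [0.115, 0.23, 0, 0],
    [0, 0, 0.02, 0],
    [0, 0, 0.005, 0],
    [0, 0, 0, 0]
  ]
}}

```text
time: 9.57
position: [458.6, 70.4, 37.2]
eef_rot: [[-0.504, 0.864, -0.001], [0.864, 0.504, -0.0], [0.0, -0.001, -1.0]]
force: [-0.2, -0.5, 0.1]
opening: 0.4
grasp_force: 0.0
```

Request:
{"name": "move_arm", "arguments": {
  "motion": [
    [0, 0, 0.01, 0],
    [0, 0, 0, 0],
    [0, 0, 0, 0]
  ]
}}

```text
time: 9.95
position: [459.1, 70.9, 35.5]
eef_rot: [[-0.505, 0.863, 0.0], [0.863, 0.505, 0.0], [-0.0, 0.0, -1.0]]
force: [0.5, 0.3, 0.3]
opening: 0.3
grasp_force: 0.0
```

Request:
{"name": "move_arm", "arguments": {
  "motion": [
    [0, 0, 0.005, 0],
    [0, 0, 0, 0]
  ]
}}

```text
time: 10.2
position: [459.1, 71.1, 34.4]
eef_rot: [[-0.505, 0.863, -0.0], [0.863, 0.505, -0.0], [0.0, -0.0, -1.0]]
force: [0.4, -0.5, 0.2]
opening: 0.6
grasp_force: 0.0
```

Request:
{"name": "move_arm", "arguments": {
  "motion": [
    [0, 0, 0.005, 0],
    [0, 0, 0, 0]
  ]
}}

```text
time: 10.45
position: [459.1, 71.1, 33.3]
eef_rot: [[-0.505, 0.863, -0.0], [0.863, 0.505, -0.0], [0.0, -0.0, -1.0]]
force: [-0.6, -0.4, -0.0]
opening: 0.2
grasp_force: 0.0
```

Request:
{"name": "move_arm", "arguments": {
  "motion": [
    [0, 0, 0.005, 0],
    [0, 0, 0, 0]
  ]
}}

```text
time: 10.7
position: [459.1, 71.1, 32.3]
eef_rot: [[-0.505, 0.863, -0.0], [0.863, 0.505, -0.0], [0.0, -0.0, -1.0]]
force: [0.4, -0.6, 0.3]
opening: 0.6
grasp_force: 0.0
```

Request:
{"name": "move_arm", "arguments": {
  "motion": [
    [0, 0, 0.005, 0],
    [0, 0, 0, 0]
  ]
}}

```text
time: 10.95
position: [459.1, 71.1, 31.3]
eef_rot: [[-0.505, 0.863, -0.0], [0.863, 0.505, -0.0], [0.0, -0.0, -1.0]]
force: [0.9, -0.3, 0.2]
opening: 0.6
grasp_force: 0.0
```

Request:
{"name": "move_arm", "arguments": {
  "motion": [
    [0, 0, 0.005, 0],
    [0, 0, 0, 0]
  ]
}}

```text
time: 11.2
position: [459.1, 71.1, 30.3]
eef_rot: [[-0.505, 0.863, -0.0], [0.863, 0.505, -0.0], [0.0, -0.0, -1.0]]
force: [-0.0, 0.6, 0.6]
opening: 0.4
grasp_force: 0.0
```

Request:
{"name": "move_arm", "arguments": {
  "motion": [
    [0, 0, 0.005, 0],
    [0, 0, 0, 0]
  ]
}}

```text
time: 11.45
position: [459.2, 71.1, 30.0]
eef_rot: [[-0.505, 0.863, 0.0], [0.863, 0.505, -0.0], [-0.0, 0.0, -1.0]]
force: [-1.6, -0.4, 4.0]
opening: 0.6
grasp_force: 2.1
```

Request:
{"name": "move_arm", "arguments": {
  "motion": [
    [0, 0, 0.004, 0],
    [0, 0, 0, 0]
  ]
}}

```text
time: 11.7
position: [459.2, 71.1, 29.9]
eef_rot: [[-0.505, 0.863, 0.0], [0.863, 0.505, -0.0], [-0.0, 0.0, -1.0]]
force: [-3.8, -1.0, 8.4]
opening: 0.3
grasp_force: 4.4
```

Request:
{"name": "move_arm", "arguments": {
  "motion": [
    [0, 0, -0.16, 0],
    [0.139, 0, 0, 0],
    [0.14, 0, 0, 0],
    [0, 0, 0, 0],
    [0, 0, 0, 0]
  ],
  "grip": 0.14
}}

```text
time: 12.32
position: [431.2, 118.9, 60.4]
eef_rot: [[-0.505, 0.863, 0.0], [0.863, 0.505, -0.0], [-0.0, -0.0, -1.0]]
force: [-0.0, -0.4, 0.1]
opening: 47.0
grasp_force: 0.0
```

Request:
{"name": "move_arm", "arguments": {
  "motion": [
    [0, 0, 0.13, 0],
    [0, 0, 0.138, 0],
    [0, 0, 0, 0]
  ]
}}

```text
time: 12.7
position: [429.6, 118.1, 4.7]
eef_rot: [[-0.504, 0.864, -0.005], [0.864, 0.504, -0.001], [0.001, -0.005, -1.0]]
force: [-0.6, 0.6, 0.4]
opening: 50.2
grasp_force: 0.0
```

Request:
{"name": "move_arm", "arguments": {
  "motion": [
    [0, 0, 0, 0],
    [0, 0, 0, 0],
    [0, 0, 0, 0]
  ],
  "grip": -0.3,
  "newtons": 30
}}

```text
time: 13.08
position: [431.5, 119.1, 8.2]
eef_rot: [[-0.505, 0.863, 0.001], [0.863, 0.505, -0.0], [-0.001, 0.001, -1.0]]
force: [-1.7, -1.5, 2.8]
opening: 40.3
grasp_force: 29.9
```

Request:
{"name": "move_arm", "arguments": {
  "motion": [
    [-0.015, 0, 0, 0],
    [-0.015, 0, 0, 0],
    [-0.014, 0, 0, 0],
    [0, 0, 0, 0],
    [0, 0, 0, 0]
  ]
}}

```text
time: 13.7
position: [435.4, 113.6, 8.2]
eef_rot: [[-0.506, 0.863, 0.0], [0.863, 0.506, 0.004], [0.003, 0.002, -1.0]]
force: [-4.8, 6.8, 4.2]
opening: 39.5
grasp_force: 29.9
```

Request:
{"name": "move_arm", "arguments": {
  "motion": [
    [0, 0, 0, 0],
    [0, 0, 0, 0]
  ]
}}

```text
time: 13.95
position: [435.4, 113.6, 8.1]
eef_rot: [[-0.506, 0.863, 0.0], [0.863, 0.506, 0.004], [0.003, 0.002, -1.0]]
force: [-4.7, 6.4, 4.1]
opening: 39.9
grasp_force: 29.9
```

Request:
{"name": "move_arm", "arguments": {
  "motion": [
    [-0.011, 0, 0, 0],
    [0, 0, 0, 0],
    [0, 0, 0, 0]
  ]
}}

```text
time: 14.32
position: [436.5, 111.8, 8.2]
eef_rot: [[-0.506, 0.863, 0.0], [0.863, 0.506, 0.004], [0.003, 0.002, -1.0]]
force: [-4.9, 7.4, 5.1]
opening: 39.8
grasp_force: 29.9
```

Request:
{"name": "move_arm", "arguments": {
  "motion": [
    [0, 0, 0, 0],
    [0, 0, 0, 0],
    [0, 0, 0, 0]
  ],
  "grip": 0.14
}}

```text
time: 14.7
position: [436.6, 109.6, 7.1]
eef_rot: [[-0.505, 0.863, 0.0], [0.863, 0.505, -0.0], [-0.0, 0.0, -1.0]]
force: [-0.4, 0.1, -0.6]
opening: 50.4
grasp_force: 0.0
```

Request:
{"name": "move_arm", "arguments": {
  "motion": [
    [0, 0, -0.13, 0],
    [0, 0, -0.13, 0],
    [-0.112, 0, 0, 0],
    [-0.111, 0, 0, 0],
    [0, 0, 0, 0]
  ]
}}

```text
time: 15.32
position: [459.4, 70.3, 59.0]
eef_rot: [[-0.503, 0.864, -0.0], [0.864, 0.503, -0.0], [-0.0, -0.0, -1.0]]
force: [0.9, -0.1, -0.0]
opening: 50.0
grasp_force: 0.0
```

Request:
{"name": "move_arm", "arguments": {
  "motion": [
    [0, 0, 0.1, 0],
    [0, 0, 0.018, 0],
    [0, 0, 0, 0],
    [0, 0, 0, 0]
  ],
  "grip": -1,
  "newtons": 10
}}

```text
time: 15.82
position: [459.3, 71.5, 36.2]
eef_rot: [[-0.505, 0.863, 0.001], [0.863, 0.505, 0.0], [-0.0, 0.001, -1.0]]
force: [0.6, -0.4, -0.2]
opening: 13.4
grasp_force: 0.0
```

Request:
{"name": "move_arm", "arguments": {
  "motion": [
    [0, 0, 0.005, 0],
    [0, 0, 0.0, 0]
  ]
}}

```text
time: 16.08
position: [459.1, 71.3, 34.7]
eef_rot: [[-0.505, 0.863, 0.0], [0.863, 0.505, 0.0], [-0.0, 0.0, -1.0]]
force: [0.2, -0.5, 0.1]
opening: 0.6
grasp_force: 0.0
```

Request:
{"name": "move_arm", "arguments": {
  "motion": [
    [0, 0, 0.005, 0],
    [0, 0, 0.0, 0]
  ]
}}

```text
time: 16.32
position: [459.0, 71.2, 33.3]
eef_rot: [[-0.505, 0.863, -0.0], [0.863, 0.505, -0.0], [0.0, -0.0, -1.0]]
force: [0.3, -0.1, 0.0]
opening: 0.1
grasp_force: 0.0
```

Request:
{"name": "move_arm", "arguments": {
  "motion": [
    [0, 0, 0.005, 0],
    [0, 0, 0.0, 0]
  ]
}}

```text
time: 16.58
position: [459.1, 71.2, 32.5]
eef_rot: [[-0.505, 0.863, 0.0], [0.863, 0.505, 0.0], [-0.0, 0.0, -1.0]]
force: [-0.0, 0.1, 0.5]
opening: 0.1
grasp_force: 0.3
```

Request:
{"name": "move_arm", "arguments": {
  "motion": [
    [0, 0, 0.004, 0],
    [0, 0, 0.0, 0]
  ]
}}

```text
time: 16.82
position: [459.1, 71.2, 32.4]
eef_rot: [[-0.505, 0.863, 0.0], [0.863, 0.505, -0.0], [-0.0, 0.0, -1.0]]
force: [-2.6, -0.8, 3.9]
opening: 0.8
grasp_force: 2.5
```

The plate top reads 32.4 and the rail top 32.4, so it is level. Next, the dial.

Request:
{"name": "move_arm", "arguments": {
  "motion": [
    [0, 0, -0.2, 0],
    [0, 0, -0.2, 0],
    [0, 0, -0.24, 0],
    [-0.21, 0.06, 0, 0],
    [-0.21, 0.06, 0, 0]
  ],
  "grip": -0.2
}}

```text
time: 17.45
position: [523.4, 10.4, 160.8]
eef_rot: [[-0.506, 0.863, 0.002], [0.863, 0.506, -0.0], [-0.001, 0.002, -1.0]]
force: [0.3, -0.5, 0.1]
opening: 35.2
grasp_force: 0.0
```

Request:
{"name": "move_arm", "arguments": {
  "motion": [
    [-0.21, 0.05, 0, 0],
    [-0.21, 0.05, 0, 0],
    [-0.2, 0.05, 0, 0],
    [0, 0, 0, 0],
    [0, 0, 0, 0]
  ]
}}

```text
time: 18.08
position: [610.3, -80.7, 159.2]
eef_rot: [[-0.505, 0.863, -0.001], [0.863, 0.505, 0.001], [0.001, -0.001, -1.0]]
force: [-0.2, 0.6, 1.1]
opening: 35.2
grasp_force: 0.0
```

Run:
```python
from h import *
s=get_state(); print(s["time"],s["position"],np.round(s["eef_rot"],3).tolist())
m=camera_model("wrist"); a=save("wrist","pics/w5.png")
import pickle; pickle.dump((m,s),open("w5.pkl","wb"))
u,v=proj(m,[595.7,-55.7,67]); print(u,v)
u0,v0=int(u)-90,max(0,int(v)-75); print(u0,v0)
c=cv2.imread("pics/w5.png")[v0:v0+150,u0:u0+180]; cv2.imwrite("pics/c5.png",cv2.resize(c,(c.shape[1]*4,c.shape[0]*4),interpolation=cv2.INTER_CUBIC))
```

```text
18.075 [610.26991054 -80.65134067 159.2155202 ] [[-0.505, 0.863, -0.001], [0.863, 0.505, 0.001], [0.001, -0.001, -1.0]]
276.48334262153554 176.60304017554628
186 101
```

View pics/c5.png

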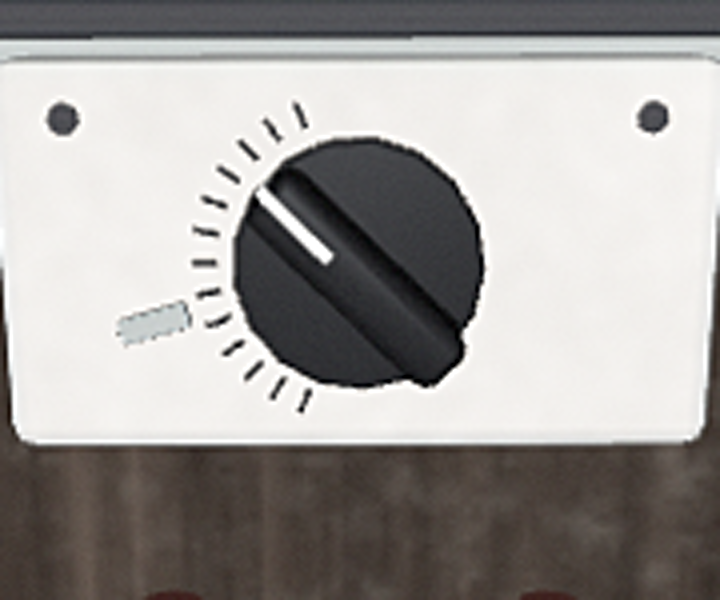

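The dial crop shows the pointer's white line from (330,261) to (262,190), the tab at (153,322) anticlockwise of the pointer, and the skirt centre at (359,262).

Run:
```python
from h import *; import pickle
m,s=pickle.load(open("w5.pkl","rb")); R=np.array(s["eef_rot"]); T=np.array(s["position"])
f=lambda x,y,z:onz(m,x/4+186-.375,y/4+101-.375,z)
ax=f(359,262,57); print("axis",ax, "skirt diam", np.linalg.norm(f(235,262,57)-f(484,262,57)))
o,i=f(262,190,76.9),f(330,261,76.9); tab=f(153,322,54.4); ti,to=f(190,312,54.4),f(118,332,54.4)
print("ptr end",o,np.linalg.norm((o-ax)[:2]),"tab r",np.linalg.norm((tab-ax)[:2]), np.linalg.norm(to-ti))
hs=[f(62,118,50.4),f(653,118,50.4)];print("screws",hs,np.degrees(np.arctan2(*(hs[1]-hs[0])[[1,0]])))
ang=lambda v:np.arctan2(v[1],v[0])
n=np.array([-(o-i)[1],(o-i)[0]])/np.linalg.norm((o-i)[:2]); print("line offset from axis",n@(o-ax)[:2])
P=ang(o-i);P2=ang(o-ax);Q=ang(tab-ax);Q2=ang(to-ti)
print("pointer",P,P2,"tab",Q,Q2,"turn",(Q-P)%6.28,(Q-P2)%6.28)
print("dial angles", P-ang(-np.array([.863,.505])),Q-ang(-np.array([.863,.505])))
barfar=f(450,365,76.9); print("far end angle",ang(ax-barfar), "chord", ang(o-barfar))
y=ang(R[:,1]); print("tool y angle",y)
g=ax.copy(); g[2]=160; print("shift",R.T@(g-T)/200)
print(s["joints"])
```

```text
axis [591.9449593  -50.89937662  57.        ] skirt diam 46.74943128011443
ptr end [569.73380475 -45.77750102  76.9       ] 22.794056150167545 tab r 41.322155815702125 14.516277693688757
screws [array([530.89350984, -56.530889  ,  50.4       ]), array([626.25971089,  -0.70913628,  50.4       ])] 30.342190622411902
line offset from axis 1.2840069731031114
pointer 2.8585945828429833 2.914955197003395 tab -2.3173891823179424 -2.3396142126653476 turn 1.104016234839075 1.047655620678663
dial angles 5.470744996763795 0.29476123160286916
far end angle 2.9193216630586614 chord 2.9171054362828697
tool y angle 0.5291354254962976
shift [ 0.17467095 -0.00400473 -0.00373982]
[-1.86882435e-01  1.30436124e-01  1.30046343e+00  4.01781108e-04
  1.71180811e+00 -7.15961315e-01]
```

Request:
{"name": "move_arm", "arguments": {
  "motion": [
    [0.169, -0.004, 0, 0],
    [0, 0, 0, -0.1],
    [0, 0, 0, -0.1],
    [0, 0, 0, -0.1],
    [0, 0, 0, -0.1]
  ]
}}

```text
time: 18.75
position: [592.3, -51.0, 160.4]
eef_rot: [[-0.919, 0.395, 0.001], [0.395, 0.919, 0.0], [-0.001, 0.0, -1.0]]
force: [1.0, -0.8, -0.2]
opening: 35.5
grasp_force: 0.0
```

Request:
{"name": "move_arm", "arguments": {
  "motion": [
    [0, 0, 0.2, -0.09],
    [0, 0, 0.2, 0],
    [0, 0, 0.06, 0],
    [0, 0, 0, 0],
    [0, 0, 0, 0]
  ]
}}

```text
time: 19.38
position: [594.0, -52.2, 70.1]
eef_rot: [[-0.963, 0.268, 0.004], [0.268, 0.963, -0.0], [-0.004, 0.0, -1.0]]
force: [0.2, -0.1, 0.4]
opening: 35.1
grasp_force: 0.0
```

Request:
{"name": "move_arm", "arguments": {
  "motion": [
    [0, 0, 0.02, 0],
    [0, 0, 0, 0]
  ]
}}

```text
time: 19.62
position: [593.1, -52.3, 64.1]
eef_rot: [[-0.963, 0.269, 0.001], [0.269, 0.963, -0.0], [-0.001, 0.0, -1.0]]
force: [0.2, -0.4, -1.0]
opening: 35.1
grasp_force: 0.0
```

Request:
{"name": "move_arm", "arguments": {
  "motion": [
    [0, 0, 0.01, 0],
    [0, 0, 0, 0],
    [0, 0, 0, 0],
    [0, 0, 0, 0]
  ],
  "grip": -0.9,
  "newtons": 15
}}

```text
time: 20.12
position: [593.2, -51.5, 61.5]
eef_rot: [[-0.963, 0.268, 0.001], [0.268, 0.963, 0.001], [-0.0, 0.001, -1.0]]
force: [2.0, 3.7, -1.7]
opening: 11.6
grasp_force: 15.0
```

Request:
{"name": "move_arm", "arguments": {
  "motion": [
    [0, 0, 0, 0],
    [0, 0, 0, 0]
  ]
}}

```text
time: 20.38
position: [593.2, -51.5, 61.5]
eef_rot: [[-0.963, 0.268, 0.001], [0.268, 0.963, 0.001], [-0.0, 0.001, -1.0]]
force: [3.1, 4.7, -0.8]
opening: 11.6
grasp_force: 15.0
```

Request:
{"name": "move_arm", "arguments": {
  "motion": [
    [0, 0, 0, -0.09],
    [0, 0, 0, -0.1],
    [0, 0, 0, -0.1],
    [0, 0, 0, -0.1],
    [0, 0, 0, -0.1]
  ]
}}

```text
time: 21.0
position: [593.1, -51.0, 61.5]
eef_rot: [[-0.876, -0.483, 0.0], [-0.483, 0.876, 0.002], [-0.001, 0.002, -1.0]]
force: [2.5, 5.6, -1.7]
opening: 11.5
grasp_force: 15.0
```

Request:
{"name": "move_arm", "arguments": {
  "motion": [
    [0, 0, 0, -0.1],
    [0, 0, 0, -0.092],
    [0, 0, 0, 0],
    [0, 0, 0, 0]
  ]
}}

```text
time: 21.5
position: [593.0, -50.9, 61.5]
eef_rot: [[-0.696, -0.718, 0.0], [-0.718, 0.696, 0.002], [-0.002, 0.001, -1.0]]
force: [2.0, 5.9, -0.7]
opening: 11.8
grasp_force: 15.0
```

Request:
{"name": "move_arm", "arguments": {
  "motion": [
    [0, 0, 0, 0],
    [0, 0, 0, 0],
    [0, 0, 0, 0]
  ],
  "grip": -0.3
}}

```text
time: 21.88
position: [592.8, -52.7, 61.7]
eef_rot: [[-0.697, -0.717, -0.0], [-0.717, 0.697, -0.001], [0.0, -0.0, -1.0]]
force: [-0.3, 0.4, 0.2]
opening: 30.1
grasp_force: 0.0
```

Request:
{"name": "move_arm", "arguments": {
  "motion": [
    [0, 0, -0.1, 0],
    [0, 0, -0.2, 0],
    [0, 0, -0.2, 0],
    [-0.17, 0, 0, 0],
    [0, 0, 0, 0]
  ]
}}

```text
time: 22.5
position: [617.7, -26.9, 163.6]
eef_rot: [[-0.696, -0.718, 0.003], [-0.718, 0.696, -0.0], [-0.002, -0.002, -1.0]]
force: [-0.6, -0.7, -0.4]
opening: 31.0
grasp_force: 0.0
```

Run:
```python
from h import *
s=get_state(); print(s["time"],s["position"])
m=camera_model("wrist"); a=save("wrist","pics/w6.png")
ax=np.array([592.7,-51.4,50.4]); u,v=proj(m,ax); print(u,v)
g=cv2.cvtColor(a,cv2.COLOR_RGB2GRAY)
k=np.zeros_like(g); cv2.circle(k,(int(u),int(v)),55,255,-1)
dark=((g<90)&(k>0)).astype(np.uint8); c=max(cv2.findContours(dark,0,2)[0],key=cv2.contourArea)
f=np.zeros_like(g); cv2.drawContours(f,[c],-1,255,-1); print("dial blob",cv2.minEnclosingCircle(c))
f=cv2.morphologyEx(f,cv2.MORPH_CLOSE,np.ones((7,7)));f=cv2.convertScaleAbs(f)
ln=((g>170)&(cv2.erode(f,np.ones((3,3)))>0)).astype(np.uint8)
for c in cv2.findContours(ln,0,2)[0]:
    if cv2.contourArea(c)>8:
        r=cv2.minAreaRect(c); b=cv2.boxPoints(r); e=sorted([(b[0]+b[1])/2,(b[1]+b[2])/2,(b[2]+b[3])/2,(b[3]+b[0])/2],key=lambda q:-np.linalg.norm(q-np.array(r[0])))[:2]
        w=[onz(m,*q,76.9) for q in e]; print("line",r,[x.round(1)[:2] for x in w]); 
        for x in w: print(np.arctan2(*(x-ax)[[1,0]])%6.283,np.linalg.norm((x-ax)[:2]))
        d=w[0]-w[1]; print("dir",np.arctan2(d[1],d[0])%3.1416+3.1416)
# tab : grey on white, annulus 33..50mm
H,W=g.shape; best=((g>120)&(g<225)).astype(np.uint8)
for c in cv2.findContours(best,0,2)[0]:
    A=cv2.contourArea(c)
    if 40<A<400:
        q=cv2.minAreaRect(c); w=onz(m,*q[0],54.4); r=np.linalg.norm((w-ax)[:2])
        if 30<r<52: print("tab",q,w.round(1),r,np.arctan2(*(w-ax)[[1,0]])%6.283)
```

```text
22.5 [617.70786169 -26.87734794 163.64118804]
277.22082798855814 164.5736669115644
dial blob ((277.5, 166.5), 33.14372634887695)
line ((277.5, 148.0), (24.0, 3.0), 90.0) [array([575.9, -68.6]), array([587.4, -56.7])]
3.9381033152685707 24.078310189668343
3.9243881230982978 7.515591937145423
dir 3.9445262567755157
tab ((276.5, 109.0), (20.0, 7.0), 90.0) [564.1 -81.8  54.4] 41.73692628057744 3.9569895524834284
```

```bash
python3 -c "
from bench import *; print(close_job())"
```

```text
the job is handed in; nothing more can be done
None
```

The job is handed in: the taller wedge is under the plate's free edge, with plate top and rail top both measured at 32.4 mm. The dial was then turned to point at the metal tab, about 0.01 to 0.02 rad off by camera. It took about 22.5 s of the 48 s. I saw no contact with the flasks or beaker, but took no final picture of them.

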